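# Release the ratchet clamp and take out the finished dome nut

## Task

The dome nut held in the ratchet clamp is finished. Lift the pawl off the ratchet wheel and throw it right over onto its stop, wind the crank backwards until the jaw is fully open, then take the nut out and stand it in the empty tray, the same way up as it is now. Set it down rather than dropping it, and leave the clamp open with the pawl thrown back.

Things in the scene. Friction and masses are not known exactly. Their poses are not given: they have to be found in the camera images.
- clamp: Ratchet clamp fixed to the bench: blue base plate 240 x 84 x 12 mm and, at one end, two blue cheeks 118 mm high carrying a shaft along y at x = 62, z = 95 mm. x runs from the nut to the shaft, y to the ratchet wheel's side, z up. Toothed ratchet wheel of 92 mm at y = 27 to 37 mm, crank on the -y side. Origin on the bench; plate x = -105 to 135, y = -42 to 42 mm. All mm below are in this frame.
- pawl_bar (a point): Middle of the pawl's lifting bar: plain round steel, 12 mm diameter, lying along the clamp's y from y = 36 to 86 mm beside the pawl; this point is at (73, 64, 146) mm while the pawl is engaged. Pinch it from above, fingers closing along the clamp's x; it turns in the fingers as the pawl swings.
- pawl_pivot (a point): Point on the axis (along y) of the pawl's pivot, level in y with pawl_bar, at (104, 64, 142) mm. The bar swings round it on a circle of 31 mm radius: from the -x side up and over to the +x side. A blue ear of the cheek (y = 17 to 24 mm, up to z = 158 mm) carries the pivot; the pawl thrown back reaches z = 182 mm. Nothing else is near y = 45 to 110 mm above the plate.
- pawl (a joint): Angle of the pawl, rad: 0 = nose in the ratchet wheel, which then cannot turn backwards; grows as it is lifted; 2.25 = thrown right over on its stop pin. Only gravity acts on it (0.03 N m, hardly any friction): let go below about 1.4 it falls back into the wheel, beyond about 1.6 it falls over onto the stop and stays.
- crank_handle (a point): Middle of the crank's black handle: revolving round grip, 22 mm diameter, 66 mm long, along the clamp's y from y = -38 to -104 mm; this point at y = -74 mm. It turns freely, so it can be pinched from above, fingers closing along the clamp's x, and carried round without turning the hand.
- crank_axis (a point): Point on the shaft's axis, level in y with crank_handle, at (62, -74, 95) mm. The handle goes round it on a circle of 62 mm radius in the clamp's x-z plane. The crank arm lies at y = -27 to -36 mm.
- winch (a joint): Angle of shaft, wheel and crank, rad: about 0 at the start; grows as the crank is wound backwards, the handle going from the -x side over the top to the +x side; the handle's angle from straight up towards +x is -1.30 + this. 2.78 = end stop, jaw fully open; the jaw opens 10.9 mm per rad. With the pawl engaged it gives 0.04 rad. Turning takes about 0.15 N m; it stays where it is left.
- nest (a point): Point on the two dark rails, at (-48, 0, 34) mm, where the nut's origin lies while it is clamped. The rails are 72 mm wide over all. A fixed vee jaw stands on the +x side, a moving one on the -x side, both about 31 mm above the rails; they stay 19 mm away in x from the nut's centre, so the nut's two flats towards +y and -y are free for fingers.
- jaw_lip (a point): Top of the inner edge of the moving jaw's hold-down lip, a 7 mm steel plate 40 mm wide which reaches 13 mm over the nut's corner, 1.5 mm above it (top at z = 80 mm). It goes 30 mm towards -x when the clamp is fully open; the nut can then be lifted straight up.
- nut: The clamped dome nut: hollow hexagonal nut of white plastic, 60 mm across flats, 68 mm across corners, 38 mm high, about 60 g. It stands with its corners along the clamp's x and flats towards the clamp's +y and -y. Origin: centre of its underside; z up.
- tray: The empty loose tray of plain grey plastic, 135 x 125 mm (its x and y) and 24 mm high, walls and floor 3 mm, 0.5 kg. Origin: centre of its underside; z up.

How it is judged (in metres and radians):
On the way, in this order (a step that is already met when the one before it is completed fails the run):
1. the pawl has been thrown over onto its stop (value of joint pawl above 1.9 rad), for 0.2 s.
2. the crank has been wound back and the jaw stands fully open, the nut still on its rails between the jaws (value of joint winch above 2.55 rad and value of joint pawl above 1.9 rad and distance between nut and nest below 0.02 m), for 0.2 s.
At the end, for the whole second after the job is handed in: the nut stands flat on the floor of the tray (within 8 mm in height, tilted less than 0.1 rad, the same way up as before), the tray standing flat on the bench, both at rest; the pawl lies thrown back (over 1.9 rad) and the clamp is wound open (winch over 2.5 rad) (value of joint pawl above 1.9 rad and value of joint winch above 2.5 rad and x of nut in the frame of tray between -0.04 and 0.04 m and y of nut in the frame of tray between -0.035 and 0.035 m and z of nut in the frame of tray below 0.008 m and angle between each of nut, tray's own z axis and vertical below 0.1 rad and height (world z) of tray below 0.01 m and linear speed of each of nut, tray below 0.02 m/s); the robot touches nothing.
It fails at once if the nut is dropped: it falls freely faster than 0.7 m/s, that is from more than about 25 mm (contact force between the fingers and nut below 0.05 N and linear speed of nut above 0.7 m/s).
It also fails if it takes over 72 s, if anything falls off the work surface, if the arm or the gripper's body presses on something with over 40 N, if the wrist force passes 120 N, or if a joint passes its speed limit or range.

## Robot

A 6-joint arm with a two-finger parallel gripper is mounted at the origin on a cart in front of the work surface, level with it; the furniture and walls round the work are solid. World frame = base frame: x ahead of the robot, y to its left, z up, the work surface at z = 0. Lengths are in m, angles in degrees, forces in N, time in s.
With the tool pointing down it reaches from about 0.4 to 0.825 m from the base axis. Payload 7 kg.
Tool frame: the origin (TCP) lies at the very end of the fingers, on their centre line; the grasp point (between the pads) lies 19 mm behind it (ctrl.grip_point_offset is the distance from the TCP to the grasp point, in m); x points along the fingers, z is the direction in which the jaws open and shut, and the axes are right-handed (so a half turn about x gives the same grasp; the last joint's range is limited). The gripper opens to 88 mm and grips with 3 to 60 N. Pads are 19 mm wide; open, the fingers measure 130 mm over their backs; the gripper's body (78 mm by 193 mm) begins 47 mm behind the grasp point.
Start: joints at [84.001, 20.546, 0.682, 0, -70.136, -16.507], TCP at [0.258, 0.624, 0.227] pointing down, gripper open.
Joint ranges: [-176.03, 176.03], [-82.01, 121.73], [-58.28, 71.71], [-173.87, 95.51], [-174.79, -0.11], [-173.66, 173.66]. Speed limits (degrees/s): [136.94, 136.94, 172.46, 180, 180, 180].

## Interface

Orientations are given as [roll, pitch, yaw] about the fixed x, y, z axes, in that order (R = Rz(yaw) Ry(pitch) Rx(roll)).
In Python, from plant import get_obs, snapshot, calibration, close_job, ctrl gives the robot as it stands.
- The arm moves only by the tool move_arm, never from a script. Its argument "commands" is a list that holds one entry, the list of rows, each a list of 4 numbers: the shift along the tool's x, y, z in cm, then the turn about the tool's x in rad. In form: [[[dx, dy, dz, spin], ...]]. A call has 1 to 8 rows; each row shifts and turns the commanded pose from where the row before left it, along the tool's axes as they then stand; what a row does not reach is not made up. A row lasts 1/10 s, in which the tool goes at most 50 mm and 8.59 degrees, less where a joint would pass 70% of its speed; a pose out of reach is approached as far as the arm can. A call with a gripper value outside its range is refused whole. "jaw" is the finger opening in cm, from 0 to 8.76, set as the call begins (left out, the last holds). The fingers move at their own pace and stop on an object; the grip force is fixed at half the most. Time passes only in rows, so rows that do not move let the fingers close. It gives the time, the measured TCP pose, the force and the opening at its end, in the units of the state.
- get_obs(): the state, without advancing time (a new reading comes with each control period).
- snapshot(name): name is "scene" or "side" or "wrist"; returns (picture, depth): 384x512x3 uint8, red, green, blue; 384x512 float32, m along the optical axis (not along the pixel's ray), 0 where there is no reading.
- calibration(name): a dict with "mtx" (3x3 intrinsics, pixels), "k1" (the pictures are not rectified: a ray, as slopes to the right and down, at radius r is drawn at 1 + k1 r^2 times it, then the intrinsics apply), "T" (4x4, takes a point from camera to world coordinates); the wrist camera has in their place "tool_from_camera" (4x4, takes a point from camera to tool coordinates, whose origin is the TCP and whose axes are the tool frame's). Camera axes: x right, y up, looking along -z (the intrinsics and any distortion apply to the point x, -y, -z); pixel columns grow to the right and rows downward; lengths in m; the calibration is good to about 2 mm. A picture is of the moment at which its call begins: read the wrist's pose just before it. calibration takes no time and is no camera call.
- close_job(): hands the job in, once; it reports no verdict.
The state is a dict: "clock": time; "joint_pos": joint angles; "qvel": joint speeds; "tau": joint torques, N m; "tool_pos": TCP position; "orientation": TCP orientation; "force": force on the tool from outside, world axes, zero at the start; "moment": the same for the moment, N m; "opening": finger opening in m.
Only numpy, scipy, OpenCV 4.12 (cv2) and the standard library are available. Lean on these libraries where they do the work, as an engineer would, in place of code of your own. Each camera call takes 0.05 s, during which the arm holds its last target. There are 200 camera calls.

## Working session

There is one attempt and no reset: what is moved stays moved. The work goes in short steps, Python scripts to look and compute and a tool call to move; the robot and the scene stay as the last step left them, time stands still between calls to the robot, and variables do not carry over. Pictures are saved under pics/ and viewed, about 8 in all and at most 12, crops included, and the job is handed in when it is done.

Besides the shell and the picture viewer there is one more tool, called as a command line: name --argument value ..., lists and objects as JSON in quotes. move_arm: Moves the arm, as the interface text tells. Its arguments: {"type":"object","properties":{"commands":{"type":"array"},"jaw":{"type":"number"}},"required":["commands"]}

```bash
ls; mkdir -p pics; python3 - <<'E'
from plant import *
import cv2,numpy as np
o=get_obs();print({k:np.round(v,4) for k,v in o.items()})
for n in("scene","side","wrist"):
    p,d=snapshot(n);cv2.imwrite(f"pics/{n}0.png",p[:,:,::-1]);np.savez(f"{n}0.npz",p=p,d=d);c=calibration(n);print(n,{k:np.round(v,4).tolist() for k,v in c.items()},(d>0).mean())
a=[cv2.imread(f"pics/{n}0.png") for n in("scene","side")]
E
```

```text
pics
{'clock': np.float64(0.0), 'joint_pos': array([ 8.40020e+01,  2.05905e+01,  6.32500e-01, -2.12000e-02,
       -7.01363e+01, -1.65077e+01]), 'qvel': array([-0.0131,  0.0063,  0.1394, -0.136 , -0.0388,  0.0343]), 'tau': array([ 7.00000e-04, -5.82716e+01,  2.93047e+01,  6.99740e+00,
        6.80000e-03, -2.00000e-04]), 'tool_pos': array([0.2582, 0.6231, 0.2256]), 'orientation': array([   4.594 ,   89.9036, -107.919 ]), 'force': array([-0.1535, -0.0225, -0.3677]), 'moment': array([-0.0912,  0.0028,  0.0571]), 'opening': np.float64(0.0877)}
scene {'mtx': [[359.5277, 0.0, 256.5745], [0.0, 359.5277, 189.3051], [0.0, 0.0, 1.0]], 'k1': -0.0765, 'T': [[0.711, 0.465, -0.5275, 0.0946], [-0.7032, 0.4641, -0.5386, -0.1831], [-0.0057, 0.7539, 0.657, 0.6807], [0.0, 0.0, 0.0, 1.0]]} 0.99462890625
side {'mtx': [[460.7821, 0.0, 254.179], [0.0, 460.7821, 191.4519], [0.0, 0.0, 1.0]], 'k1': 0.0139, 'T': [[-0.9995, -0.0298, 0.0085, 0.5446], [0.0252, -0.6212, 0.7833, 0.9148], [-0.0181, 0.7831, 0.6216, 0.6222], [0.0, 0.0, 0.0, 1.0]]} 0.99627685546875
wrist {'mtx': [[325.1965, 0.0, 248.5324], [0.0, 325.1965, 188.2309], [0.0, 0.0, 1.0]], 'k1': -0.06, 'tool_from_camera': [[0.001, 0.2804, -0.9599, -0.1581], [0.0005, 0.9599, 0.2804, 0.0754], [1.0, -0.0008, 0.0008, 0.0008], [0.0, 0.0, 0.0, 1.0]]} 0.9959869384765625
```

View pics/scene0.png

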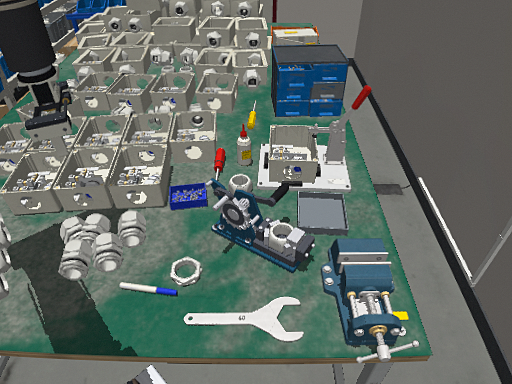

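View pics/side0.png

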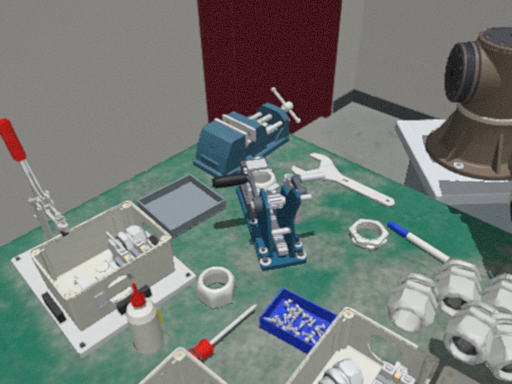

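The scene view shows the clamp at about (262,235), with its nut end toward lower right (285,235), the shaft end near (235,205), and the tray at (322,212). The side view shows the clamp at (270,215) and the tray at (180,205).

```bash
cat > h.py <<'E'
import numpy as np,cv2
from plant import *
def cloud(n,d,T=None):
    c=calibration(n);K=np.array(c["mtx"]);h,w=d.shape
    u,v=np.meshgrid(np.arange(w),np.arange(h));px=np.stack([u,v],-1).reshape(-1,1,2).astype(float)
    s=cv2.undistortPoints(px,K,np.array([c["k1"],0,0,0,0.])).reshape(h,w,2)
    P=np.stack([s[...,0]*d,-s[...,1]*d,-d],-1)
    T=np.array(c["T"]) if T is None else T
    return P@T[:3,:3].T+T[:3,3]
def toolT(o):
    from scipy.spatial.transform import Rotation as R
    T=np.eye(4);T[:3,:3]=R.from_euler("xyz",o["orientation"],degrees=True).as_matrix();T[:3,3]=o["tool_pos"];return T
def project(n,X,T=None):
    c=calibration(n);K=np.array(c["mtx"]);T=np.array(c["T"]) if T is None else T
    p=(np.atleast_2d(X)-T[:3,3])@T[:3,:3];s=np.stack([p[:,0]/-p[:,2],p[:,1]/p[:,2]],-1)
    s=s*(1+c["k1"]*(s**2).sum(1,keepdims=True));return s*K[0,0]+[K[0,2],K[1,2]]
E
cat > m.py <<'E'
from h import *
for n,clr,tray in(("scene",(200,175,325,275),(290,185,355,240)),("side",(225,170,315,275),(130,170,230,240))):
    z=np.load(n+"0.npz");p=z["p"];X=cloud(n,z["d"]);hsv=cv2.cvtColor(p,cv2.COLOR_RGB2HSV)
    def sub(b): a=np.zeros(p.shape[:2],bool);a[b[1]:b[3],b[0]:b[2]]=1;return a
    g=sub(clr);blue=g&(hsv[...,0]>95)&(hsv[...,0]<115)&(hsv[...,1]>120)
    zz=X[...,2][blue];print(n,"blue",blue.sum(),np.histogram(zz,np.arange(-.01,.17,.01)))
    q=X[blue&(abs(X[...,2]-.012)<.005)];r=cv2.minAreaRect((q[:,:2]*1000).astype(np.float32));print("plate",r,np.median(q[:,2]));print(cv2.boxPoints(r))
    t=sub(tray);gr=t&(hsv[...,1]<60)
    zz=X[...,2][gr];print("tray",np.histogram(zz,np.arange(-.01,.05,.004)))
    for lo,hi in((.0005,.007),(.018,.03)):
        q=X[gr&(X[...,2]>lo)&(X[...,2]<hi)];r=cv2.minAreaRect((q[:,:2]*1000).astype(np.float32));print(len(q),r,np.median(q[:,2]))
    t=t&(hsv[...,0]>60)&(hsv[...,0]<90)&(hsv[...,1]>80);print('bench z',np.median(X[...,2][t]))
a=[]
for n,b in(("scene",(195,165,355,275)),("side",(130,150,330,280))):
    p=np.load(n+"0.npz")["p"][b[1]:b[3],b[0]:b[2],::-1];a.append(cv2.resize(p,(790,int(790*p.shape[0]/p.shape[1])),interpolation=cv2.INTER_CUBIC)[:530])
cv2.imwrite("pics/sc.png",cv2.resize(np.vstack(a),(590,600)))
E
python3 m.py
```

```text
scene blue 1290 (array([  1, 123, 351, 237,  89,  63,  49,  44,  33,  29,  45,  54,  84,
        10,   5,  21,  50]), array([-0.01,  0.  ,  0.01,  0.02,  0.03,  0.04,  0.05,  0.06,  0.07,
        0.08,  0.09,  0.1 ,  0.11,  0.12,  0.13,  0.14,  0.15,  0.16]))
plate ((495.1864929199219, 266.5349426269531), (92.86607360839844, 433.2806091308594), 2.8832712173461914) 0.012277070773857313
[[437.91492  480.56537 ]
 [459.70953   47.833256]
 [552.45807   52.504517]
 [530.66345  485.23663 ]]
tray (array([   0,    9,  313, 1334,  231,  330,  144,  125,  194,   20,    0,
          0,    0,    0]), array([-0.01 , -0.006, -0.002,  0.002,  0.006,  0.01 ,  0.014,  0.018,
        0.022,  0.026,  0.03 ,  0.034,  0.038,  0.042,  0.046]))
1616 ((712.6013793945312, 187.2930145263672), (200.19338989257812, 184.29885864257812), 41.32159423828125) 0.003851810651641141
339 ((702.5982055664062, 184.90419006347656), (177.13119506835938, 165.8533935546875), 44.95136642456055) 0.02312771084793286
bench z 0.0005458251507887701
side blue 2168 (array([  2, 243, 513, 321, 126, 115, 105,  92,  84,  70,  70,  91, 15
[... 223 characters left out ...]
78.02361297607422, 305.58642578125), 20.68783950805664) 0.011095837448794055
[[449.86273 344.4731 ]
 [557.81915  58.59121]
 [630.8117   86.15512]
 [522.8553  372.03702]]
tray (array([   0,  178, 1411, 1296,  227,  263,  261,  268,  292,    8,    4,
          4,    2,    7]), array([-0.01 , -0.006, -0.002,  0.002,  0.006,  0.01 ,  0.014,  0.018,
        0.022,  0.026,  0.03 ,  0.034,  0.038,  0.042,  0.046]))
2000 ((693.8465576171875, 169.54110717773438), (177.48875427246094, 264.85284423828125), 18.019453048706055) 0.002560087216436524
568 ((702.8109741210938, 193.44332885742188), (179.59307861328125, 130.62506103515625), 41.96976089477539) 0.022226502897520595
bench z -0.0008832124157189813
```

View pics/sc.png

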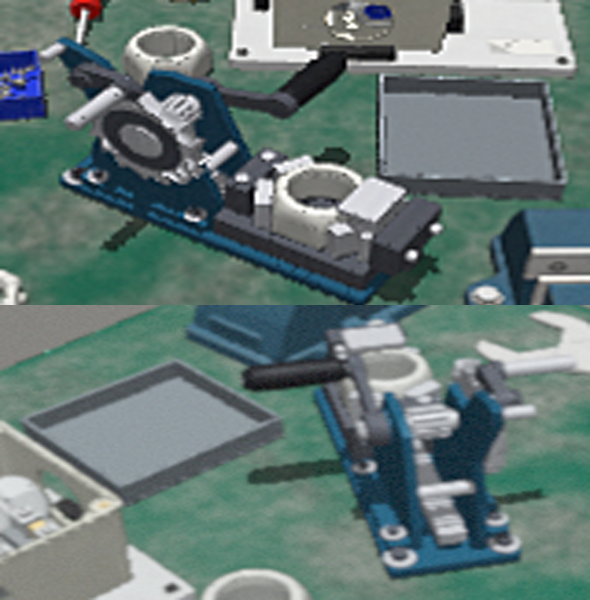

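```bash
cat > m2.py <<'E'
from h import *
def ray(n,uv,z):
    c=calibration(n);T=np.array(c["T"]);s=cv2.undistortPoints(np.array([[uv]],float),np.array(c["mtx"]),np.array([c["k1"],0,0,0,0.]))[0,0]
    d=T[:3,:3]@[s[0],-s[1],-1];return T[:3,3]+d*(z-T[2,3])/d[2]
for n,u in(("scene",(296.7,269.5)),("scene",(211.8,226.6)),("side",(263.9,267.5)),("side",(306.3,257.8)),("side",(237.8,189.6))):print(n,u,(ray(n,u,.011)*1000).round(1))
for n,b,tb in(("scene",(200,175,325,275),(293,185,352,237)),("side",(225,165,320,275),(130,170,228,238))):
    z=np.load(n+"0.npz");p=z["p"];X=cloud(n,z["d"])*1000;hsv=cv2.cvtColor(p,cv2.COLOR_RGB2HSV);m=np.zeros(p.shape[:2],bool);m[b[1]:b[3],b[0]:b[2]]=1
    w=m&(hsv[...,1]<60)&(hsv[...,2]>140)&(abs(X[...,2]-72)<4);k,l,st,ce=cv2.connectedComponentsWithStats(w.astype(np.uint8));print("white72",[(st[i,4],X[l==i].mean(0).round(1).tolist(),np.ptp(X[l==i],axis=0).round(0).tolist()) for i in range(1,k) if st[i,4]>15])
    w=m&(hsv[...,2]<60)&(X[...,2]>100)&(X[...,2]<135);k,l,st,ce=cv2.connectedComponentsWithStats(w.astype(np.uint8));print("dark112",[(st[i,4],X[l==i].mean(0).round(1).tolist(),np.ptp(X[l==i],axis=0).round(0).tolist()) for i in range(1,k) if st[i,4]>15])
    t=np.zeros_like(m);t[tb[1]:tb[3],tb[0]:tb[2]]=1;t&=(hsv[...,1]<70)&(X[...,2]>-2)&(X[...,2]<28)
    k,l,st,ce=cv2.connectedComponentsWithStats(cv2.morphologyEx(t.astype(np.uint8),cv2.MORPH_OPEN,np.ones((3,3))));i=1+st[1:,4].argmax();q=X[(l==i)&(X[...,2]>19)];r=cv2.minAreaRect(q[:,:2].astype(np.float32));print("tray",st[i],r)
    q2=X[(l==i)];print(cv2.minAreaRect(q2[:,:2].astype(np.float32)))
E
python3 m2.py
```

```text
scene (296.7, 269.5) [502.  105.1  11. ]
scene (211.8, 226.6) [450.4 343.9  11. ]
side (263.9, 267.5) [524.6 361.4  11. ]
side (306.3, 257.8) [447.3 341.3  11. ]
side (237.8, 189.6) [571.3 136.7  11. ]
white72 [(np.int32(148), [514.9, 175.9, 71.7], [59.0, 59.0, 7.0])]
dark112 [(np.int32(258), [565.0, 233.4, 117.2], [83.0, 51.0, 25.0]), (np.int32(70), [515.4, 290.0, 109.2], [12.0, 51.0, 17.0]), (np.int32(90), [463.8, 272.0, 113.6], [12.0, 54.0, 26.0])]
tray [ 293  185   59   51 2613] ((695.210205078125, 191.27821350097656), (170.3756866455078, 133.33966064453125), 41.768184661865234)
((714.5151977539062, 188.10719299316406), (195.46218872070312, 170.29632568359375), 41.34788513183594)
white72 [(np.int32(140), [514.0, 176.2, 70.2], [44.0, 59.0, 6.0])]
dark112 [(np.int32(20), [568.4, 231.1, 121.4], [24.0, 9.0, 3.0]), (np.int32(124), [571.1, 243.1, 112.7], [41.0, 13.0, 14.0]), (np.int32(54), [477.6, 311.8, 119.0], [9.0, 47.0, 32.0])]
tray [ 137  173   90   65 3405] ((687.6149291992188, 179.32846069335938), (136.40797424316406, 129.39224243164062), 40.73544692993164)
((689.1131591796875, 163.16854858398438), (162.0228271484375, 184.99998474121094), 34.91775131225586)
```

```bash
cat >> h.py <<'E'
def plan(p,zdir_deg,o=None):
    """shift (cm, in tool axes as they stand) to TCP p, and spin (rad) so that tool z lies along zdir (mod 180)"""
    o=o or get_obs();T=toolT(o);d=T[:3,:3].T@(np.array(p)-T[:3,3])*100
    zd=np.array([np.cos(np.radians(zdir_deg)),np.sin(np.radians(zdir_deg)),0]);l=T[:3,:3].T@zd
    a=np.arctan2(-l[1],l[2]);
    opts=[(a+k*np.pi) for k in(-1,0,1)]
    opts=[x for x in opts if abs(x)<3.3]
    print("t",o["clock"],"tool xyz",T[:3,3].round(4),"z-axis",T[:3,2].round(3),"x-axis",T[:3,0].round(3),"j6",o["joint_pos"][5].round(1),"| shift cm",d.round(2),"spins",np.round(opts,3))
E
python3 -c "
from h import *
plan((.60,.17,.29),102.5);print(toolT(get_obs()).round(3))"
```

```text
t 0.15 tool xyz [0.2583 0.6233 0.2259] z-axis [-0.383 -0.924  0.001] x-axis [-0.    -0.001 -1.   ] j6 -16.5 | shift cm [-6.37 48.92 28.8 ] spins [-0.611  2.531]
[[-0.     0.924 -0.383  0.258]
 [-0.001 -0.383 -0.924  0.623]
 [-1.     0.     0.001  0.226]
 [ 0.     0.     0.     1.   ]]
```

move_arm --commands '[[[-3.2, 2.5, 1.5, 0], [-3.2, 3.5, 2.0, 0], [0, 4.2, 2.4, 0], [0, 4.3, 2.5, 0], [0, 4.3, 2.5, 0], [0, 4.3, 2.5, 0], [0, 4.3, 2.5, 0], [0, 4.3, 2.5, 0]]]'

```text
clock: 0.95
tool_pos: [0.4808, 0.3313, 0.2897]
orientation: [-154.4, 90.0, 93.1]
force: [0.5, 0.2, 0.8]
opening: 0.0879
```

move_arm --commands '[[[0, 4.3, 2.5, 0], [0, 4.3, 2.5, 0], [0, 4.3, 2.6, 0], [0, 4.3, 2.8, -0.14], [0, 0, 0, -0.15], [0, 0, 0, -0.15], [0, 0, 0, -0.15], [0, 0, 0, -0.021]]]'

```text
clock: 1.75
tool_pos: [0.5976, 0.1733, 0.2893]
orientation: [-79.9, 90.0, -157.4]
force: [-0.4, 0.8, -0.1]
opening: 0.088
```

```bash
python3 - <<'E'
from h import *
plan((.60,.17,.29),102.5)
o=get_obs();p,d=snapshot("wrist");cv2.imwrite("pics/w1.png",p[:,:,::-1]);np.savez("w1.npz",p=p,d=d,T=toolT(o)@np.array(calibration("wrist")["tool_from_camera"]))
E
```

```text
t 1.75 tool xyz [0.5976 0.1733 0.2893] z-axis [ 0.216 -0.977  0.   ] x-axis [-0.001 -0.    -1.   ] j6 68.3 | shift cm [-0.07  0.17  0.37] spins [-1.000e-03  3.141e+00]
```

View pics/w1.png

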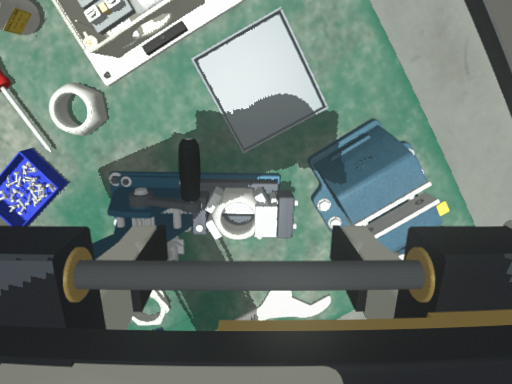

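The wrist view shows the tray (corners about (193,60),(281,12),(327,105),(247,150)), the handle at (190,168), the nut ring at (238,215), and the plate's -y edge near row 175, all aligned with the image as expected.

```bash
python3 - <<'E'
from h import *
z=np.load("w1.npz");p=z["p"];X=cloud("wrist",z["d"],z["T"])*1000;hsv=cv2.cvtColor(p,cv2.COLOR_RGB2HSV)
def sub(x0,y0,x1,y1): m=np.zeros(p.shape[:2],bool);m[y0:y1,x0:x1]=1;return m
def big(m):
    k,l,st,ce=cv2.connectedComponentsWithStats(m.astype(np.uint8));return l==1+st[1:,4].argmax()
# tray
t=big(sub(185,5,335,158)&(hsv[...,1]<60)&(abs(X[...,2]-10)<18))
r=cv2.minAreaRect(X[t][:,:2].astype(np.float32));print("tray",r,t.sum(),X[t][:,2].min())
t2=t&(X[...,2]>19);r=cv2.minAreaRect(X[t2][:,:2].astype(np.float32));print("rim",r,t2.sum(),np.median(X[t2],0));print(cv2.boxPoints(r))
# handle
h=big(sub(170,130,210,205)&(hsv[...,2]<70)&(X[...,2]>100)&(X[...,2]<135));q=X[h];print("handle",h.sum(),q.mean(0),q[:,2].max(),cv2.minAreaRect(q[:,:2].astype(np.float32)),cv2.fitLine(q[:,:2].astype(np.float32),cv2.DIST_HUBER,0,.01,.01).ravel())
# nut
n=big(sub(205,185,262,240)&(hsv[...,1]<60)&(hsv[...,2]>150)&(abs(X[...,2]-71)<4));q=X[n];print("nut",n.sum(),q.mean(0),np.median(q[:,2]),cv2.minEnclosingCircle(q[:,:2].astype(np.float32)))
# plate -y edge
e=[]
for c in range(120,278,3):
    col=[r for r in range(160,220) if 95<hsv[r,c,0]<120 and hsv[r,c,1]>110 and abs(X[r,c,2]-12)<5]
    if col:e.append(X[col[0]+1,c])
e=np.array(e);L=cv2.fitLine(e[:,:2].astype(np.float32),cv2.DIST_HUBER,0,.01,.01).ravel();print("edge",len(e),L,np.degrees(np.arctan2(L[1],L[0])),e[:,2].mean())
b=sub(95,160,300,225)&(hsv[...,0]>95)&(hsv[...,0]<120)&(hsv[...,1]>110)&(abs(X[...,2]-12)<4);q=X[big(b)];u=q[:,:2]@L[:2];print("along edge ext",u.min(),u.max())
E
```

```text
tray ((685.4485473632812, 174.058349609375), (197.5828857421875, 194.97500610351562), 14.724499702453613) 17416 -3.398261137965264
rim ((704.8593139648438, 193.39361572265625), (183.80731201171875, 125.59564971923828), 40.79418182373047) 1226 [698.77017022 179.47453398  23.64528955]
[[594.254   180.89075]
 [676.31116  85.80713]
 [815.4646  205.89648]
 [733.4075  300.9801 ]]
handle 1378 [579.611599   233.11501791 119.24715998] 124.47745062711219 ((577.831298828125, 239.14599609375), (71.93157958984375, 34.61075973510742), 10.19205093383789) [9.8900831e-01 1.4786011e-01 5.8150092e+02 2.3281889e+02]
nut 698 [522.92622454 175.29156571  70.6402614 ] 70.87461609962575 ((522.734375, 171.19361877441406), 30.257091522216797)
edge 33 [ 1.9389319e-01 -9.8102266e-01  5.4470612e+02  2.6472552e+02] -78.81992 11.525417051689265
along edge ext -232.4576098930565 -149.96977879987116
```

```bash
cat > ov.py <<'E'
from h import *
def W(o,yaw,P):
    c,s=np.cos(np.radians(yaw)),np.sin(np.radians(yaw));P=np.atleast_2d(np.array(P,float));return np.c_[o[0]+c*P[:,0]-s*P[:,1],o[1]+s*P[:,0]+c*P[:,1],P[:,2]]/1000
O=(513.5,218.3);YAW=101.7
F=[(-105,42,12),(135,42,12),(135,-42,12),(-105,-42,12),(2.3,-38,111.6),(2.3,-104,111.6),(73,36,146),(73,86,146),(62,37,95)]
ring=[(-48+25*np.cos(a),25*np.sin(a),72) for a in np.arange(0,6.28,.5)]
TR=(702,188);TY=41
tr=[(sx*67.5,sy*62.5,24) for sx,sy in((1,1),(1,-1),(-1,-1),(-1,1))]
if __name__=="__main__":
    out=[]
    for n,b in(("scene",(195,165,355,275)),("side",(130,150,330,280)),("wrist",(90,5,340,260))):
        z=np.load({"wrist":"w1.npz"}.get(n,n+"0.npz"));T=z["T"] if n=="wrist" else None
        s=400/(b[2]-b[0])if n!="wrist" else 380/(b[2]-b[0]);im=cv2.resize(z["p"][b[1]:b[3],b[0]:b[2],::-1],None,fx=s,fy=s,interpolation=cv2.INTER_CUBIC)
        for P,c in((W(O,YAW,F),(0,0,255)),(W(O,YAW,ring),(0,255,0)),(W(TR,TY,tr),(0,255,255))):
            for u in (project(n,P,T)-b[:2]+.5)*s: cv2.circle(im,tuple(int(round(x)) for x in u),2,c,-1)
        out.append(im)
    H=out[0].shape[0]+out[1].shape[0];c=np.zeros((600,790,3),np.uint8);c[:out[0].shape[0],:400]=out[0];c[out[0].shape[0]:H,:400]=out[1][:600-out[0].shape[0]];w=out[2];c[:w.shape[0],400:400+w.shape[1]]=w[:600,:390];cv2.imwrite("pics/ov1.png",c);print(H)
E
python3 ov.py
```

```text
535
```

View pics/ov1.png

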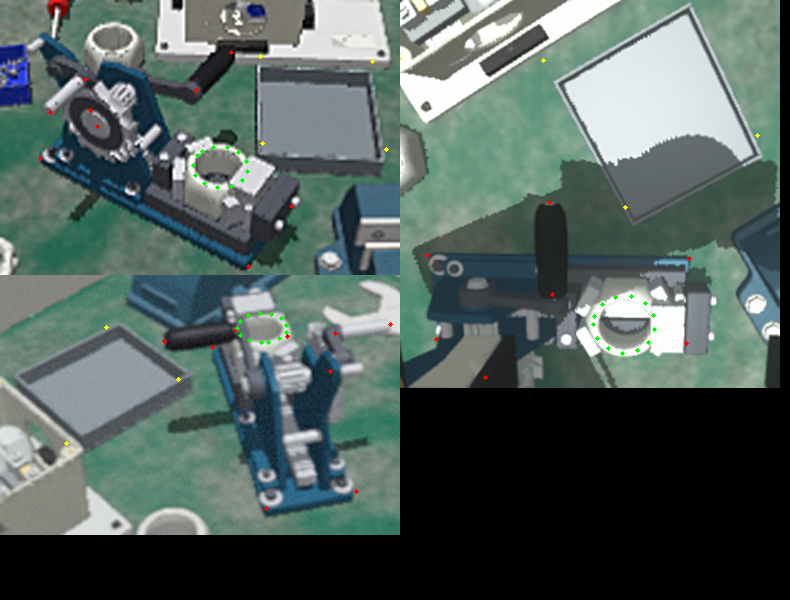

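Overlay: clamp dots (plate corners, handle ends, bar, nut ring) fall on their features to within about 2 px in all views. The tray dots are off, so I'll take its corners directly by rays.

```bash
python3 - <<'E'
from h import *
def ray(n,uv,z,T):
    c=calibration(n);s=cv2.undistortPoints(np.array([[uv]],float),np.array(c["mtx"]),np.array([c["k1"],0,0,0,0.]))[0,0]
    d=T[:3,:3]@[s[0],-s[1],-1];return (T[:3,3]+d*(z-T[2,3])/d[2])[:2]*1000
Tw=np.load("w1.npz")["T"];Ts=np.array(calibration("side")["T"])
P=[ray("wrist",u,.024,Tw) for u in((192.6,59),(280.8,10.3),(326.8,107.5),(243.5,151.5))]
print(np.round(P,1),np.mean(P,0),[np.linalg.norm(P[i]-P[(i+1)%4]).round(1) for i in range(4)],[np.degrees(np.arctan2(*(P[(i+1)%4]-P[i])[::-1])).round(1) for i in range(4)])
Q=[ray("side",(130+x/2,150+(y-275)/2),.024,Ts) for x,y in((18,378),(118,324),(190,380),(83,440))]
print(np.round(Q,1),np.mean(Q,0),[np.linalg.norm(Q[i]-Q[(i+1)%4]).round(1) for i in range(4)])
from ov import W
O=(513.5,218.3);print(W(O,101.5,[(73,64,146),(104,64,142),(2.3,-74,111.6),(62,-74,95),(-48,0,34)]))
E
```

```text
[[696.7 265.4]
 [773.7 172.7]
 [676.3  88.4]
 [597.8 179.9]] [686.12979942 176.61710114] [np.float64(120.4), np.float64(128.8), np.float64(120.5), np.float64(130.7)] [np.float64(-50.3), np.float64(-139.1), np.float64(130.6), np.float64(40.8)]
[[772.7 182.9]
 [678.1  94.3]
 [596.6 194.4]
 [695.4 278.1]] [685.69246974 187.42625943] [np.float64(129.5), np.float64(129.1), np.float64(129.5), np.float64(122.7)]
[[0.43623096 0.27707496 0.146     ]
 [0.43005055 0.30745262 0.142     ]
 [0.58555588 0.23530705 0.1116    ]
 [0.57365362 0.29380856 0.095     ]
 [0.52306966 0.17126361 0.034     ]]
```

```bash
python3 -c "
from h import *
plan((.4362,.2771,.20),101.5)"
```

```text
t 1.8 tool xyz [0.5976 0.1734 0.2894] z-axis [ 0.213 -0.977  0.   ] x-axis [-0.001 -0.    -1.   ] j6 68.1 | shift cm [  8.94 -13.56 -13.56] spins [-3.128  0.014]
```

move_arm --commands '[[[0, -3.3, -3.3, 0.014], [0, -3.3, -3.3, 0], [0, -3.3, -3.3, 0], [2.9, -2.6, -2.6, 0], [3, -1.0, -1.0, 0], [3, 0, 0, 0], [0, 0, 0, 0], [0, 0, 0, 0]]]' --jaw 4.5

```text
clock: 2.6
tool_pos: [0.4383, 0.2785, 0.2013]
orientation: [1.1, 90.0, -77.5]
force: [0.5, 0.2, 1.0]
opening: 0.0454
```

```bash
python3 - <<'E'
from h import *
o=get_obs();plan((.4362,.2771,.128),101.5)
p,d=snapshot("wrist");T=toolT(o)@np.array(calibration("wrist")["tool_from_camera"]);np.savez("w2.npz",p=p,d=d,T=T)
from ov import W
im=cv2.resize(p[...,::-1],None,fx=1.5,fy=1.5)
for u in project("wrist",W((513.5,218.3),101.5,[(73,36,146),(73,86,146),(73,64,146),(2.3,-74,111.6),(104,86,142)]),T): cv2.circle(im,tuple(int(round(x*1.5)) for x in u),3,(0,0,255),-1)
cv2.imwrite("pics/w2.png",im)
E
```

```text
t 2.6 tool xyz [0.4383 0.2785 0.2013] z-axis [ 0.198 -0.98   0.001] x-axis [ 0.    -0.001 -1.   ] j6 47.3 | shift cm [ 7.33 -0.24  0.09] spins [-1.00e-03  3.14e+00]
```

View pics/w2.png

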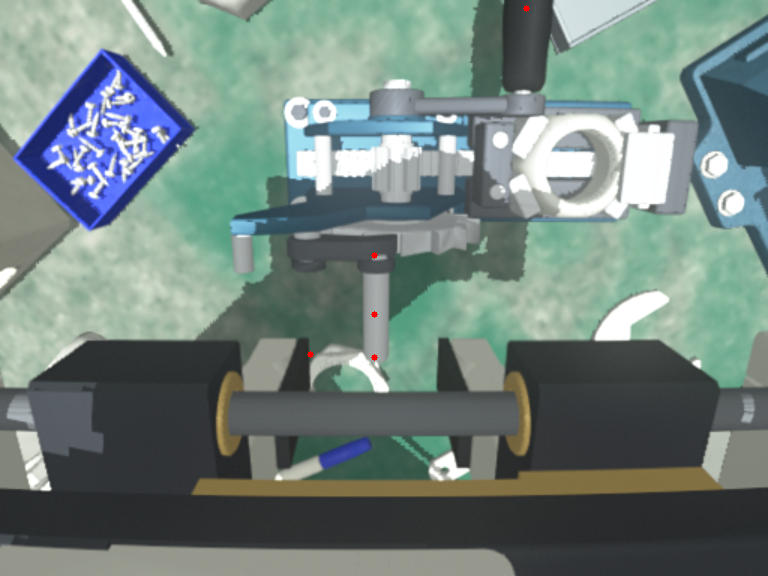

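The bar lies exactly at the predicted dots (rows 256–357, col 375), centred between the fingers. Descending to pinch it.

move_arm --commands '[[[2.5, -0.24, 0.09, 0], [2.5, 0, 0, 0], [1.8, 0, 0, 0], [0.4, 0, 0, 0], [0, 0, 0, 0], [0, 0, 0, 0]]]'

```text
clock: 3.25
tool_pos: [0.4369, 0.2777, 0.1303]
orientation: [121.3, 89.9, 42.8]
force: [-0.3, -0.4, 0.4]
opening: 0.045
```

move_arm --commands '[[[0, 0, 0, 0], [0, 0, 0, 0], [0, 0, 0, 0], [0, 0, 0, 0], [0, 0, 0, 0]]]' --jaw 0.8

```text
clock: 3.75
tool_pos: [0.4359, 0.2768, 0.1287]
orientation: [-18.7, 90.0, -97.2]
force: [2.8, -5.6, 0.9]
opening: 0.0112
```

move_arm --commands '[[[-0.75, 0, -0.2, 0], [-0.68, 0, -0.38, 0], [-0.57, 0, -0.53, 0], [-0.42, 0, -0.66, 0]]]'

```text
clock: 4.15
tool_pos: [0.433, 0.2895, 0.1538]
orientation: [-12.5, 89.5, -91.0]
force: [7.2, -23.8, 17.5]
opening: 0.0111
```

move_arm --commands '[[[-0.24, 0, -0.74, 0], [-0.05, 0, -0.78, 0], [0.14, 0, -0.77, 0], [0.33, 0, -0.71, 0], [0.2, 0, -0.28, 0], [0, 0, 0, 0], [0, 0, 0, 0]]]'

```text
clock: 4.85
tool_pos: [0.4261, 0.3257, 0.1492]
orientation: [-1.1, 89.9, -79.6]
force: [3.3, -4.5, 2.0]
opening: 0.0112
```

move_arm --commands '[[[0, 0, 0, 0], [0, 0, 0, 0], [0, 0, 0, 0], [-2, 0, 0, 0], [-4, 0, 0, 0], [-4, 0, 0, 0], [-2, 0, 0, 0]]]' --jaw 4.5

```text
clock: 5.55
tool_pos: [0.4266, 0.3276, 0.2728]
orientation: [128.1, 89.7, 49.6]
force: [-0.1, -0.0, -0.4]
opening: 0.0449
```

```bash
python3 - <<'E'
from h import *
plan((.5856,.2353,.15),101.5)
a=[]
for n,b in(("side",(240,140,320,240)),("scene",(195,165,275,265))):
    p,d=snapshot(n);a.append(cv2.resize(p[b[1]:b[3],b[0]:b[2],::-1],None,fx=4.5,fy=4.5))
cv2.imwrite("pics/s3.png",np.hstack(a))
E
```

```text
t 5.55 tool xyz [0.4266 0.3276 0.2728] z-axis [ 0.2   -0.98  -0.003] x-axis [ 0.003  0.004 -1.   ] j6 43.1 | shift cm [12.3  13.68 12.25] spins [-3.141e+00  1.000e-03]
```

View pics/s3.png

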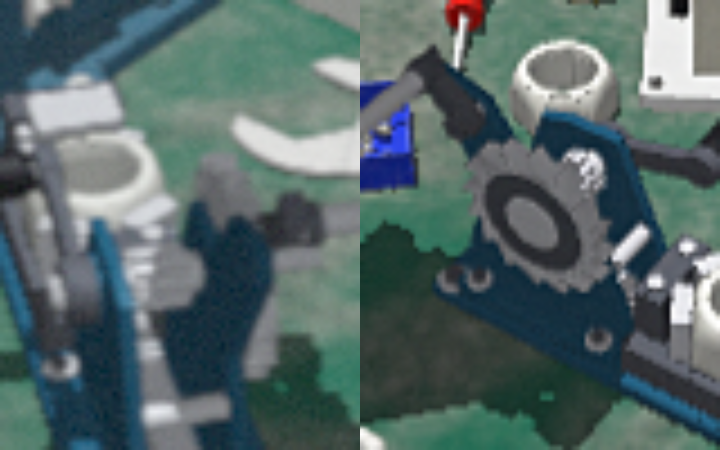

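Pawl is thrown over: its arm now points away from the wheel and the wheel teeth are clear. On to the crank handle.

move_arm --commands '[[[0, 3.4, 3.0, 0], [0, 3.4, 3.1, 0], [0, 3.4, 3.1, 0], [0, 3.6, 3.1, 0], [4, 0, 0, 0], [4, 0, 0, 0], [4, 0, 0, 0], [0, 0, 0, 0]]]'

```text
clock: 6.45
tool_pos: [0.5819, 0.2313, 0.1423]
orientation: [-72.1, 89.3, -150.6]
force: [-0.5, -0.5, -1.1]
opening: 0.0448
```

```bash
python3 -c "
from h import *
plan((.5876,.2357,.093),101.5)"
```

```text
t 6.45 tool xyz [0.5819 0.2313 0.1423] z-axis [ 0.198 -0.98   0.004] x-axis [-0.01  -0.006 -1.   ] j6 62.1 | shift cm [ 4.92  0.7  -0.34] spins [-1.00e-03  3.14e+00]
```

move_arm --commands '[[[0, 0.3, -0.2, 0], [2, 0, 0, 0], [2, 0, 0, 0], [0.9, 0, 0, 0], [0, 0, 0, 0], [0, 0, 0, 0]]]'

```text
clock: 7.05
tool_pos: [0.5891, 0.2368, 0.1018]
orientation: [104.8, 89.9, 26.4]
force: [-1.0, -0.0, 0.0]
opening: 0.0452
```

```bash
python3 - <<'E'
from h import *
plan((.5876,.2357,.093),101.5)
R=.062
th=np.arange(0,2.75,.28);a=-1.3+th;P=np.c_[R*np.sin(a),R*np.cos(a)]*100
D=np.diff(P,axis=0);print(np.c_[th[1:],-D[:,1],-D[:,0]].round(2))
E
```

```text
t 7.05 tool xyz [0.5891 0.2368 0.1018] z-axis [ 0.2   -0.98  -0.001] x-axis [ 0.002  0.001 -1.   ] j6 62.0 | shift cm [ 0.88 -0.17  0.08] spins [-3.141e+00  1.000e-03]
[[ 0.28 -1.59 -0.69]
 [ 0.56 -1.33 -1.1 ]
 [ 0.84 -0.98 -1.43]
 [ 1.12 -0.54 -1.64]
 [ 1.4  -0.07 -1.73]
 [ 1.68  0.41 -1.68]
 [ 1.96  0.86 -1.5 ]
 [ 2.24  1.24 -1.21]
 [ 2.52  1.53 -0.82]]
```

move_arm --commands '[[[0, 0, 0, 0], [0, 0, 0, 0], [0, 0, 0, 0], [0, 0, 0, 0], [0, 0, 0, 0]]]' --jaw 1.6

```text
clock: 7.55
tool_pos: [0.5885, 0.2356, 0.1004]
orientation: [27.7, 90.0, -50.8]
force: [1.0, -3.5, 2.8]
opening: 0.0215
```

move_arm --commands '[[[0, 0, 0, 0], [0, 0, 0, 0], [0.8, 0, 0, 0], [0, 0, 0, 0]]]' --jaw 4

```text
clock: 7.95
tool_pos: [0.5873, 0.2358, 0.0905]
orientation: [-78.8, 89.9, -157.3]
force: [-0.1, -0.5, -0.7]
opening: 0.0396
```

move_arm --commands '[[[0, 0, 0, 0], [0, 0, 0, 0], [0, 0, 0, 0], [0, 0, 0, 0], [0, 0, 0, 0]]]' --jaw 1.6

```text
clock: 8.45
tool_pos: [0.5883, 0.2356, 0.0922]
orientation: [6.8, 90.0, -71.7]
force: [1.9, -3.6, -0.3]
opening: 0.0213
```

move_arm --commands '[[[-1.59, 0, -0.69, 0], [-1.33, 0, -1.1, 0], [-0.98, 0, -1.43, 0], [0, 0, 0, 0]]]'

```text
clock: 8.85
tool_pos: [0.5815, 0.2698, 0.1322]
orientation: [140.5, 89.9, 62.1]
force: [-2.6, -0.6, 6.0]
opening: 0.0213
```

move_arm --commands '[[[-0.54, 0, -1.64, 0], [-0.07, 0, -1.73, 0], [0.41, 0, -1.68, 0], [0.86, 0, -1.5, 0], [1.24, 0, -1.21, 0], [0, 0, 0, 0]]]'

```text
clock: 9.45
tool_pos: [0.5658, 0.3452, 0.1092]
orientation: [-40.8, 89.9, -119.2]
force: [5.6, -1.4, -6.0]
opening: 0.0212
```

move_arm --commands '[[[1.53, 0, -0.82, 0], [1.3, 0, -0.32, 0], [0.25, 0, 0, 0], [0, 0, 0, 0], [0, 0, 0, 0]]]'

```text
clock: 9.95
tool_pos: [0.564, 0.3547, 0.081]
orientation: [-9.0, 89.9, -87.5]
force: [3.1, -6.1, 3.5]
opening: 0.0211
```

Handle height and position give a winch angle of about 2.78 (end stop). Release and go up.

move_arm --commands '[[[0, 0, 0, 0], [0, 0, 0, 0], [0, 0, 0, 0], [-3, 0, 0, 0], [-5, 0, 0, 0], [-5, 0, 0, 0], [-5, 0, 0, 0], [-1, 0, 0, 0]]]' --jaw 4

```text
clock: 10.75
tool_pos: [0.566, 0.3569, 0.2788]
orientation: [117.9, 89.4, 39.4]
force: [0.4, -0.3, 1.0]
opening: 0.0399
```

```bash
python3 -c "
from h import *
plan((.5231,.1713,.27),11.5)"
```

```text
t 10.75 tool xyz [0.566  0.3569 0.2788] z-axis [ 0.2   -0.98  -0.005] x-axis [ 0.008  0.007 -1.   ] j6 52.6 | shift cm [ 0.71 -7.93 17.32] spins [-1.57   1.572]
```

move_arm --commands '[[[0, -2, 4.3, 0], [0, -2, 4.3, 0], [0, -2, 4.3, 0], [0, -1.9, 4.4, 0.14], [0, 0, 0, 0.145], [0, 0, 0, 0.145], [0, 0, 0, 0.145], [0, 0, 0, 0.145]]]' --jaw 8.7

```text
clock: 11.55
tool_pos: [0.5209, 0.1699, 0.2711]
orientation: [-165.7, 90.0, 74.2]
force: [0.1, -0.4, 0.4]
opening: 0.0867
```

move_arm --commands '[[[0, 0, 0, 0.145], [0, 0, 0, 0.145], [0, 0, 0, 0.145], [0, 0, 0, 0.145], [0, 0, 0, 0.145], [0, 0, 0, 0.125], [0, 0, 0, 0]]]'

```text
clock: 12.25
tool_pos: [0.5209, 0.17, 0.271]
orientation: [-87.0, 90.0, 104.4]
force: [-0.5, -0.2, -0.0]
opening: 0.0868
```

```bash
python3 - <<'E'
from h import *
o=get_obs();plan((.5231,.1713,.1),11.5)
p,d=snapshot("wrist");T=toolT(o)@np.array(calibration("wrist")["tool_from_camera"]);np.savez("w4.npz",p=p,d=d,T=T)
from ov import W
im=cv2.resize(p[...,::-1],None,fx=1.5,fy=1.5)
for u in project("wrist",W((513.5,218.3),101.5,[(-48,30,72),(-48,-30,72),(-48+68/2,0,50),(-48-34,0,50),(62+62,-74,100)]),T): cv2.circle(im,tuple(int(round(x*1.5)) for x in u),3,(0,0,255),-1)
cv2.imwrite("pics/w4.png",im)
X=cloud("wrist",d,T)*1000;hsv=cv2.cvtColor(p,cv2.COLOR_RGB2HSV)
E
```

```text
t 12.25 tool xyz [0.5209 0.17   0.271 ] z-axis [-0.98  -0.199  0.   ] x-axis [-0.  0. -1.] j6 -27.1 | shift cm [17.1  -0.07 -0.24] spins [-1.000e-03  3.141e+00]
```

View pics/w4.png

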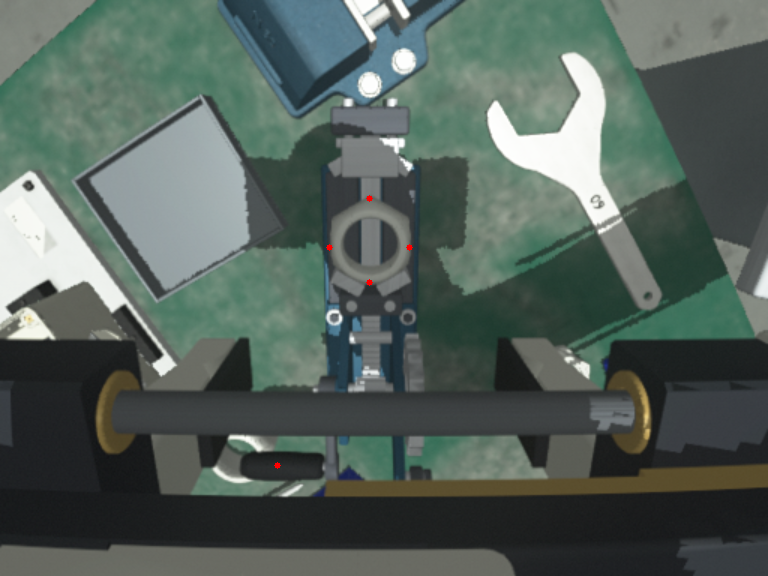

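The jaw is fully open, the lip is clear and the nut centre is at (369,241), on its predicted dots. The tray corners are at about (76,180),(204,96),(284,231),(158,299).

move_arm --commands '[[[3, -0.05, -0.22, 0], [4, 0, 0, 0], [4, 0, 0, 0], [4, 0, 0, 0], [4, 0, 0, 0], [3, 0, 0, 0], [0, 0, 0, 0], [0, 0, 0, 0]]]'

```text
clock: 13.1
tool_pos: [0.5234, 0.1707, 0.0516]
orientation: [52.8, 90.0, -115.5]
force: [1.1, -0.5, 0.0]
opening: 0.0868
```

```bash
python3 - <<'E'
from h import *
plan((.5231,.1713,.041),11.5)
T=np.load("w4.npz")["T"];c=calibration("wrist")
for z in(.024,):
    P=[]
    for u in((76,180),(204,96),(284,231),(158,299)):
        s=cv2.undistortPoints(np.array([[u]],float)/1.5,np.array(c["mtx"]),np.array([c["k1"],0,0,0,0.]))[0,0];d=T[:3,:3]@[s[0],-s[1],-1];P.append((T[:3,3]+d*(z-T[2,3])/d[2])[:2]*1000)
    print(np.round(P,1),np.mean(P,0),[np.linalg.norm(P[i]-P[(i+1)%4]).round(1) for i in range(4)])
E
```

```text
t 13.1 tool xyz [0.5234 0.1707 0.0516] z-axis [-0.979 -0.203  0.001] x-axis [-0.    -0.001 -1.   ] j6 -26.8 | shift cm [ 1.06 -0.07  0.01] spins [-3.138e+00  3.000e-03]
[[772.9 173.8]
 [673.2  88. ]
 [594.2 182.5]
 [695.2 264.7]] [683.86216452 177.24039002] [np.float64(131.6), np.float64(123.2), np.float64(130.3), np.float64(119.6)]
```

move_arm --commands '[[[0.6, 0, 0, 0], [0.3, 0, 0, 0], [0, 0, 0, 0], [0, 0, 0, 0]]]'

```text
clock: 13.5
tool_pos: [0.5234, 0.1707, 0.043]
orientation: [-156.8, 89.9, 34.8]
force: [0.2, 0.3, -0.0]
opening: 0.0869
```

move_arm --commands '[[[0, 0, 0, 0], [0, 0, 0, 0], [0, 0, 0, 0], [0, 0, 0, 0], [0, 0, 0, 0]]]' --jaw 5.4

```text
clock: 14.0
tool_pos: [0.5231, 0.1705, 0.0423]
orientation: [103.5, 90.0, -64.9]
force: [-0.5, 0.2, 0.4]
opening: 0.0597
```

move_arm --commands '[[[-0.7, 0, 0, 0], [-1.5, 0, 0, 0], [-2.5, 0, 0, 0], [-3, 0, 0, 0], [-3, 0, 0, 0], [-2, 0, 0, 0], [0, 0, 0, 0]]]'

```text
clock: 14.7
tool_pos: [0.5247, 0.1713, 0.173]
orientation: [-160.8, 89.7, 30.8]
force: [-0.2, -0.1, -0.9]
opening: 0.0595
```

```bash
python3 -c "
from h import *
plan((.685,.178,.16),0)"
```

```text
t 14.7 tool xyz [0.5247 0.1713 0.173 ] z-axis [-0.98  -0.201 -0.006] x-axis [ 0.005  0.003 -1.   ] j6 -26.9 | shift cm [  1.39   2.57 -15.83] spins [-2.94   0.202]
```

```bash
python3 - <<'E'
from h import *
for f,n in(("w1","wrist"),("scene0","scene"),("side0","side")):
    z=np.load(f+".npz");X=cloud(n,z["d"],z["T"] if n=="wrist" else None)
    m=(X[...,0]>.57)&(X[...,0]<.82)&(X[...,1]>.115)&(X[...,1]<.245)&(X[...,2]>.04)&(X[...,2]<.25);q=X[m]
    print(f,m.sum(),q.min(0) if len(q) else"",q.max(0) if len(q) else"")
    if len(q):print(np.histogram2d(q[:,0],q[:,1],bins=[np.arange(.57,.83,.05),np.arange(.115,.25,.03)])[0])
E
```

```text
w1 851 [0.57007074 0.22098244 0.10914001] [0.61493245 0.24490541 0.12447745]
[[  0.   0.   0. 470.]
 [  0.   0.   0.   0.]
 [  0.   0.   0.   0.]
 [  0.   0.   0.   0.]
 [  0.   0.   0.   0.]]
scene0 108 [0.57035997 0.22281489 0.10770294] [0.61259424 0.24450846 0.12520078]
[[ 0.  0.  0. 73.]
 [ 0.  0.  0.  0.]
 [ 0.  0.  0.  0.]
 [ 0.  0.  0.  0.]
 [ 0.  0.  0.  0.]]
side0 149 [0.57005934 0.22780241 0.10053797] [0.6137408  0.24491747 0.1236359 ]
[[ 0.  0.  0. 18.]
 [ 0.  0.  0.  0.]
 [ 0.  0.  0.  0.]
 [ 0.  0.  0.  0.]
 [ 0.  0.  0.  0.]]
```

move_arm --commands '[[[0, 0.7, -4, 0.1], [0, 0.5, -4, 0.1], [0, 0, -4, 0], [0, 0, -3.8, 0], [0, 0, 0, 0], [0, 0, 0, 0]]]'

```text
clock: 15.3
tool_pos: [0.6818, 0.1703, 0.1672]
orientation: [21.4, 89.8, -158.5]
force: [-1.5, -0.5, -1.0]
opening: 0.0595
```

```bash
python3 -c "
from h import *
plan((.685,.178,.03),0)"
```

```text
t 15.3 tool xyz [0.6818 0.1703 0.1672] z-axis [-1.    -0.     0.003] x-axis [-0.003 -0.001 -1.   ] j6 -29.8 | shift cm [13.71 -0.79 -0.36] spins [-3.141  0.   ]
```

Clear around the tray (only the old handle position shows). Lowering.

move_arm --commands '[[[2, -0.7, -0.3, 0], [3.5, 0, 0, 0], [3.5, 0, 0, 0], [3, 0, 0, 0], [1.5, 0, 0, 0], [0, 0, 0, 0], [0, 0, 0, 0]]]'

```text
clock: 16.0
tool_pos: [0.6854, 0.1782, 0.0356]
orientation: [-172.9, 89.9, 7.2]
force: [0.6, 0.1, 0.3]
opening: 0.0597
```

```bash
python3 -c "
from h import *
plan((.685,.178,.0115),0)
p,d=snapshot('scene');cv2.imwrite('pics/s5.png',cv2.resize(p[170:260,260:380,::-1],None,fx=5,fy=5))"
```

```text
t 16.0 tool xyz [0.6854 0.1782 0.0356] z-axis [-1.    -0.002 -0.001] x-axis [ 0.001  0.    -1.   ] j6 -30.2 | shift cm [2.41 0.02 0.04] spins [-3.139e+00  2.000e-03]
```

View pics/s5.png

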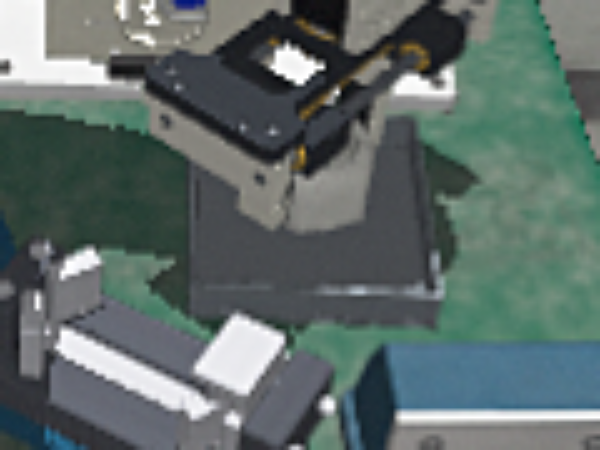

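Nut and fingers are over the tray interior. Lowering in small steps while watching the force.

move_arm --commands '[[[0.8, 0, 0, 0], [0.6, 0, 0, 0], [0.5, 0, 0, 0], [0.2, 0, 0, 0], [0, 0, 0, 0], [0, 0, 0, 0]]]'

```text
clock: 16.65
tool_pos: [0.6851, 0.1778, 0.0133]
orientation: [121.5, 90.0, -58.4]
force: [0.1, -0.1, -0.6]
opening: 0.0592
```

move_arm --commands '[[[0.15, 0, 0, 0], [0, 0, 0, 0], [0.1, 0, 0, 0], [0, 0, 0, 0]]]'

```text
clock: 17.05
tool_pos: [0.6851, 0.1779, 0.0113]
orientation: [-169.9, 90.0, 10.2]
force: [-1.7, 0.6, 3.6]
opening: 0.0597
```

move_arm --commands '[[[0, 0, 0, 0], [0, 0, 0, 0], [0, 0, 0, 0], [0, 0, 0, 0]]]' --jaw 7.0

```text
clock: 17.45
tool_pos: [0.685, 0.1778, 0.0106]
orientation: [32.1, 90.0, -147.8]
force: [-0.2, -0.2, 0.3]
opening: 0.0696
```

move_arm --commands '[[[-1, 0, 0, 0], [-2, 0, 0, 0], [-4, 0, 0, 0], [-5, 0, 0, 0], [-5, 0, 0, 0], [-5, 0, 0, 0], [0, 0, 0, 0], [0, 0, 0, 0]]]'

```text
clock: 18.25
tool_pos: [0.6855, 0.1781, 0.2336]
orientation: [-148.9, 89.7, 31.2]
force: [-1.2, 0.5, -2.2]
opening: 0.07
```

```bash
python3 - <<'E'
from h import *
o=get_obs();a=[]
for n,b in(("scene",(190,160,360,275)),("side",(130,150,330,280)),):
    p,d=snapshot(n);s=400/(b[2]-b[0]);a.append(cv2.resize(cv2.resize(p[b[1]:b[3],b[0]:b[2],::-1],None,fx=s,fy=s),(400,265)))
p,d=snapshot("wrist");T=toolT(o)@np.array(calibration("wrist")["tool_from_camera"]);X=cloud("wrist",d,T)
cv2.imwrite("pics/f.png",np.hstack([np.vstack(a),cv2.resize(p[...,::-1],(400,300))[:, :][list(range(300))+[299]*230]]))
hsv=cv2.cvtColor(p,cv2.COLOR_RGB2HSV)
m=(abs(X[...,0]-.685)<.05)&(abs(X[...,1]-.178)<.05)&(X[...,2]>.03)&(X[...,2]<.06);q=X[m];print(np.percentile(q,[2,50,98],axis=0),q.mean(0),cv2.minEnclosingCircle((q[:,:2]*1000).astype(np.float32)))
E
```

```text
[[0.6576719  0.14818624 0.03326449]
 [0.68633667 0.17544544 0.04304845]
 [0.71518391 0.20669922 0.04530219]] [0.68653252 0.17672536 0.04188895] ((687.1007080078125, 178.55589294433594), 33.948280334472656)
```

View pics/f.png

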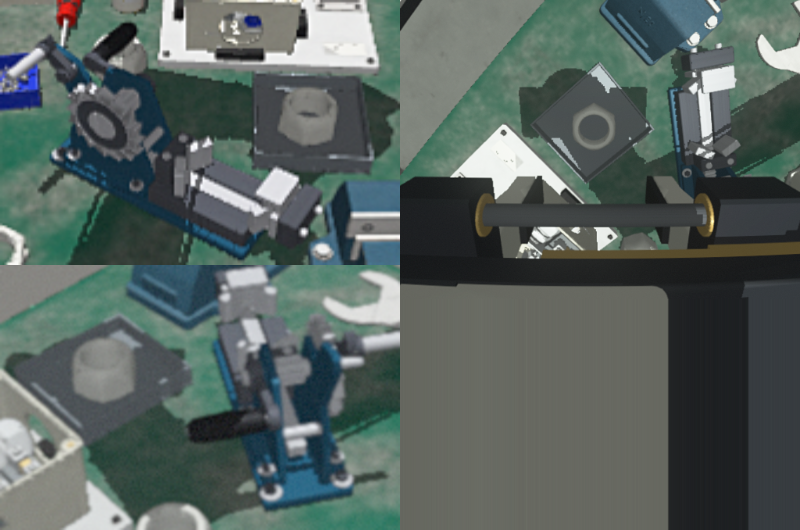

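The nut stands flat in the middle of the tray, with its top at about 43 mm (3 + 38 mm expected). The pawl is thrown back, the jaw is open, and the arm is clear and touching nothing.

```bash
python3 -c "
from plant import *
print(close_job())"
```

```text
the job is handed in; nothing more can be done
None
```

The job is done and handed in at about 18 s of the 72 s allowed; it gave no verdict. I threw the pawl over, wound the crank back to its end stop, lifted the nut out by its two free flats and set it down in the tray.

My last checks, from the pictures and the arm's own readings:

- **Pawl:** it lies thrown back in the final pictures.
- **Crank:** the hand's position put the winch at about 2.78 rad, its end stop. The jaw stands open in the pictures.
- **Nut:** it stands upright, with its centre within about 3 mm of where I measured the tray's centre. Its top read about 43 mm, against 41 mm expected, which is within the camera error. It touched down at 3.6 N and was let go there, not dropped.
- **Tray and arm:** the tray is flat and did not visibly move. The arm is up at about 0.23 m and touching nothing.

Two things disagreed slightly. The tray's sides measured up to about 5 mm short of the given size, and one reading from the side camera put its centre 10 mm away. Both wrist views agreed with each other, so I used those.

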